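# Sweep the loose nuts into the pan

## Task

Sweep the three loose hexagon nuts across the bench with your fingertips, over the sloping lip and into the open-fronted metal pan, so that each nut lies completely past the lip, on the pan's floor. Only push the nuts along the surface, never pick them up, and leave the small brass weight and the cardboard-coloured tape roll beside them where they are.

Things in the scene. Friction and masses are not known exactly. Their poses are not given: they have to be found in the camera images.
- pan: plain dark sheet-steel pan fixed to the bench. Flat floor 120 (x) by 186 mm (y), 3 mm high; walls 3 mm thick, 34 mm high, at both sides (y = -93, +93 mm) and back (x = +60 mm). Front open: a lip as wide as the pan slopes from the floor edge (x = -60) down to the bench at x = -92. Screw tabs (20 mm, 5 high) outside the sides. Origin: centre of the floor at bench level; +x points into the pan, z up.
- nut_a: loose steel hexagon nut lying flat on the bench: 30 mm across flats, 35 mm across corners, 16 mm high, 18 mm bore, 45 to 90 g. Origin at the centre of its underside, z up; x axis normal to one flat. It slides on bench and pan with ordinary friction.
- nut_b: loose steel hexagon nut lying flat on the bench: 30 mm across flats, 35 mm across corners, 16 mm high, 18 mm bore, 45 to 90 g. Origin at the centre of its underside, z up; x axis normal to one flat. It slides on bench and pan with ordinary friction.
- nut_c: loose steel hexagon nut lying flat on the bench: 30 mm across flats, 35 mm across corners, 16 mm high, 18 mm bore, 45 to 90 g. Origin at the centre of its underside, z up; x axis normal to one flat. It slides on bench and pan with ordinary friction.
- weight: loose brass weight, a 25 mm thick, 40 mm high bottle-shaped cylinder with a knob, standing on the bench on the robot's side of the nuts; a bystander. Origin at the centre of its underside.
- roll: loose roll of cardboard-coloured tape, 44 mm across, 16 mm high, lying flat on the bench on the robot's side of the nuts; a bystander. Origin at the centre of its underside.
There are look-alikes about, which are no part of the job. Leave any blue or red look-alike of the nut_c alone.

How it is judged (in metres and radians):
At the end, for the whole second after the job is handed in: Each nut's centre is at least 14 mm past the front edge of the pan's flat floor (pan x > -46 mm), between the pan's walls, low down (underside below 24 mm) and at rest; the weight and the roll stand within 20 mm of where they started and upright (x of nut_a in the frame of pan between -0.046 and 0.06 m and y of nut_a in the frame of pan between -0.093 and 0.093 m and height (world z) of each of nut_a, nut_b, nut_c below 0.024 m and linear speed of each of nut_a, nut_b, nut_c below 0.02 m/s and x of nut_b in the frame of pan between -0.046 and 0.06 m and y of nut_b in the frame of pan between -0.093 and 0.093 m and x of nut_c in the frame of pan between -0.046 and 0.06 m and y of nut_c in the frame of pan between -0.093 and 0.093 m and distance of each of weight, roll from where it was at the start of the episode below 0.02 m and angle between each of weight, roll's own z axis and vertical below 0.3 rad); the robot touches nothing.
It fails at once if a nut is lifted (its underside centre rises above 24 mm) (height (world z) of any of nut_a, nut_b, nut_c above 0.024 m).
It fails at once if the weight or the tape roll is shifted by more than 20 mm or tipped over (distance of any of weight, roll from where it was at the start of the episode above 0.02 m or angle between any of weight, roll's own z axis and vertical above 0.5 rad).
It also fails if it takes over 64 s, if anything falls off the work surface, if the arm or the gripper's body presses on something with over 40 N, if the wrist force passes 120 N, or if a joint passes its speed limit or range.

## Robot

A 6-joint arm with a two-finger parallel gripper is mounted at the origin on a cart in front of the work surface, level with it; the furniture and walls round the work are solid. World frame = base frame: x ahead of the robot, y to its left, z up, the work surface at z = 0. Lengths are in mm, angles in rad, forces in N, time in s.
With the tool pointing down it reaches from about 275 to 750 mm from the base axis. Payload 10.2 kg.
Tool frame: the origin (TCP) lies on the front face of the gripper's body, between the roots of the fingers; the fingertips stand 73 mm ahead of it and the grasp point (between the pads) lies 54 mm ahead of it; z points along the fingers, y is the line along which they close (so a half turn about z gives the same grasp; the last joint's range is limited). The gripper opens to 85 mm and grips with 20 to 120 N. Pads are 22 mm wide; open, the fingers measure 114 mm over their backs; the gripper's body (76 mm by 85 mm) begins 54 mm behind the grasp point. The pads swing forward as they close: fully open they stand 13 mm farther back than shut.
Start: joints at [1.1, 0.313, 1.498, -0, 1.331, -0.223], TCP at [128.781, 508.967, 303.894] pointing down, gripper open.
Joint ranges: [-2.94, 2.94], [-0.97, 2.17], [0.19, 2.56], [-1.23, 4.37], [0.02, 3.11], [-2.88, 2.88]. Speed limits (rad/s): [2.39, 2.39, 3.01, 3.14, 3.14, 3.14].

## Interface

Orientations are given as a unit quaternion [w, x, y, z].
In Python, from rig import * gives the robot as it stands.
- The arm moves only by the tool step_arm, never from a script. Its argument "plan" is a list of rows, each an object with "offset": the shift along the tool's x, y, z in cm, a list of three; "rot": the turn, a rotation vector about the tool's x, y, z in degrees, a list of three; "gripper": the finger opening in cm, from 0 to 8.54. In form: [{"offset": [x, y, z], "rot": [wx, wy, wz], "gripper": gripper}, ...]. A call has 1 to 12 rows; each row is the pose to reach, as a shift and turn from the pose commanded when the call began, along the tool's axes at that moment; what a row does not reach only later rows make up. A row lasts 1/10 s, in which the tool goes at most 50 mm and 8.59 degrees, less where a joint would pass 70% of its speed; a pose out of reach is approached as far as the arm can. A call with a gripper value outside its range is refused whole. The fingers move at their own pace and stop on an object; "squeeze" is the grip in N (left out, the last holds). Time passes only in rows, so rows that repeat a pose let the fingers close. It gives the time, the measured TCP pose, the force, the opening and the grip force at its end, in the units of the state.
- sense(): the state, without advancing time (a new reading comes with each control period).
- capture(name): name is "side" or "top" or "wrist"; returns a dict with "color" (480x640x3 uint8, red, green, blue), "depth" (480x640 float32, mm along the optical axis (not along the pixel's ray), 0 where there is no reading), "vertical_fov" (degrees; the focal length in pixels is half the picture's height over the tangent of half this angle, whatever the lens; pixels are square), "cx", "cy" (the principal point, pixels), "rvec" (rotation vector, rad) and "tvec" (3), from world to camera coordinates, as OpenCV has them; the wrist camera has in their place "mount" (4x4, takes a point from camera to tool coordinates, whose origin is the TCP and whose axes are the flange's). Camera axes: x right, y down, z forward; pixel columns grow to the right and rows downward; lengths in mm; the calibration is good to about 2 mm. A picture is of the moment at which its call begins: read the wrist's pose just before it.
- finish_job(): hands the job in; it is judged then, once.
The state is a dict: "time_s": time; "joints": joint angles; "dq": joint speeds; "tau": joint torques, N m; "eef_pos": TCP position; "ee_rot": TCP orientation; "force": force on the tool from outside, world axes, zero at the start; "wrist_torque": the same for the moment, N m; "grip_width": opening from 0.0 (shut) to 1.0 (fully open); "grip_force": force on a finger pad.
Only numpy, scipy, OpenCV 4.12 (cv2) and the standard library are available. Lean on these libraries where they do the work, as an engineer would, in place of code of your own. Each camera call takes 0.05 s, during which the arm holds its last target. There are 200 camera calls.

## Working session

There is one attempt and no reset: what is moved stays moved. The work goes in short steps, Python scripts to look and compute and a tool call to move; the robot and the scene stay as the last step left them, time stands still between calls to the robot, and variables do not carry over. Pictures are saved under pics/ and viewed, at most 10 in all, crops included, and the job is handed in when it is done.

Besides the shell and the picture viewer there is one more tool, called after "Request:" as a command line: name --argument value ..., lists and objects as JSON in quotes. step_arm: Moves the arm, as the interface text tells. Its arguments: {"type":"object","properties":{"plan":{"type":"array"},"squeeze":{"type":"number"}},"required":["plan"]}

```bash
mkdir -p pics
cat > h.py <<'E'
from rig import *
import numpy as np, cv2
def shot(n):
    c=capture(n); c['f']=240/np.tan(np.radians(c['vertical_fov'])/2); return c
def ray(c,u,v,z):
    R=cv2.Rodrigues(np.array(c['rvec'],float))[0]; t=np.array(c['tvec'],float).ravel()
    o=-R.T@t; d=R.T@np.array([(u-c['cx'])/c['f'],(v-c['cy'])/c['f'],1])
    return o+d*(z-o[2])/d[2]
def save(c,p): cv2.imwrite(p,c['color'][:,:,::-1])
E
python3 - <<'E'
from h import *
for n in('top','side'):
    c=shot(n); save(c,f'pics/{n}0.png'); print(n,c['vertical_fov'],ray(c,320,240,0))
    np.savez(f'{n}0.npz',**c)
s=sense();print(s)
E
```

```text
top 55.02910958791693 [533.30530752  56.57464362   0.        ]
side 46.978571397870105 [566.8676605  109.57188219   0.        ]
{'time_s': 0.1, 'joints': array([ 1.09957777e+00,  3.13431351e-01,  1.49834408e+00,  1.98074599e-05,
        1.33100248e+00, -2.23426968e-01]), 'dq': array([-0.00025247, -0.00246895, -0.00323992,  0.00075886,  0.002133  ,
        0.00011385]), 'tau': array([ 1.96971472e-03, -4.12901008e+01, -2.60142320e+01, -1.37153256e-04,
        3.03065935e-03,  5.38395398e-06]), 'eef_pos': array([128.72105889, 508.83273523, 303.3795746 ]), 'ee_rot': array([-2.10764730e-04,  1.23581387e-01,  9.92334263e-01, -5.53967726e-04]), 'force': array([ 0.36478359,  0.04510149, -0.6113776 ]), 'wrist_torque': array([-0.0054828 ,  0.00297015, -0.01905338]), 'grip_force': 0.0, 'grip_width': 0.9991606664479832}
```

View pics/top0.png

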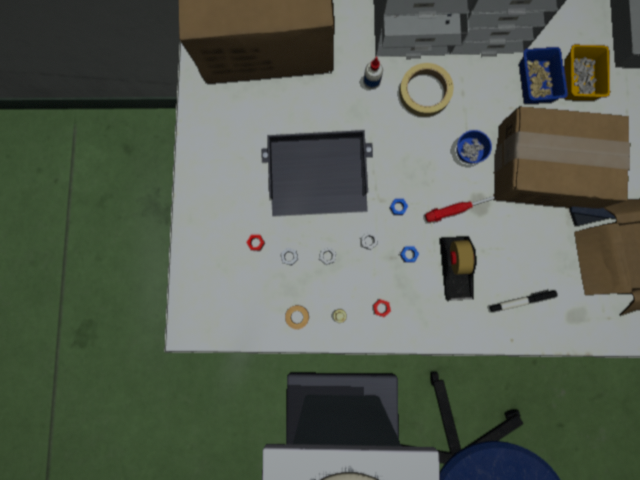

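View pics/side0.png

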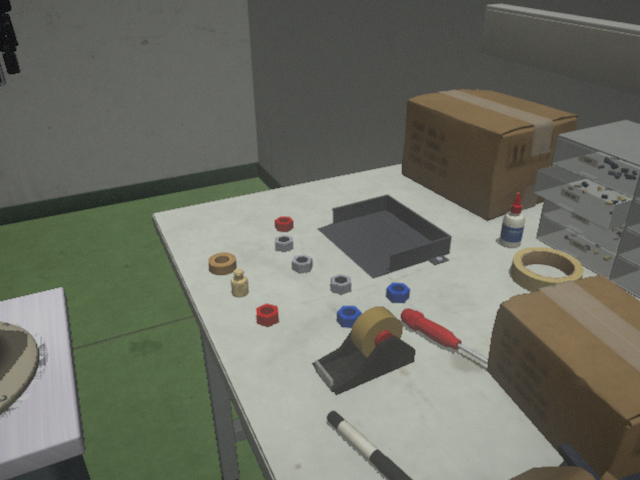

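The top view shows the steel nuts at about (289,257), (327,256) and (369,241). The pan is at (318,172) with its lip edge near row 213, the roll at (297,317) and the weight at (339,316).

Things that could be mistaken for the nuts are red at (256,243) and (382,308), and blue at (410,254) and (399,207). I choose the three uncoloured ones. I'll check them in a crop and measure.

Run:
```python
from h import *
c=dict(np.load('top0.npz'))
img=c['color'];
crop=img[120:340,235:425]; cv2.imwrite('pics/crop.png',cv2.resize(crop,None,fx=3,fy=2.7,interpolation=cv2.INTER_CUBIC)[:,:,::-1])
print('cam',-cv2.Rodrigues(c['rvec'])[0].T@c['tvec'].ravel())
g=cv2.cvtColor(img,cv2.COLOR_RGB2GRAY).astype(int); hsv=cv2.cvtColor(img,cv2.COLOR_RGB2HSV)
bg=np.median(g[220:340,240:420]); print(bg)
m=(abs(g-bg)>14)|(hsv[...,1]>60); m=m.astype(np.uint8)
m=cv2.morphologyEx(m,cv2.MORPH_CLOSE,np.ones((3,3)))
cs,_=cv2.findContours(m,cv2.RETR_EXTERNAL,cv2.CHAIN_APPROX_NONE)
for k in cs:
    (u,v),r=cv2.minEnclosingCircle(k)
    if 4<r<20 and 230<u<425 and 190<v<340: 
        print(round(u),round(v),'r',round(r,1),'z8',ray(c,u,v,8).round()[:2],'col',img[int(v),int(u)], 'rmm',round(r*np.linalg.norm(ray(c,u+1,v,8)-ray(c,u,v,8)),1))
for n,(u,v,z) in dict(BL=(268,133,34),BR=(366,131,34),FL=(272,215,0),FR=(368,211,0)).items(): print(n,ray(c,u,v,z).round(),)
```

```text
cam [433.17771481  34.31095525 883.6212625 ]
158.0
338 316 r 7.9 z8 [390.  21.] col [154 158 125] rmm 14.8
297 316 r 12.6 z8 [388.  99.] col [156 161 161] rmm 23.7
381 307 r 10.2 z8 [406. -58.] col [156 160 161] rmm 19.0
327 257 r 8.9 z8 [500.  44.] col [156 160 159] rmm 17.0
289 257 r 9.3 z8 [500. 115.] col [155 160 159] rmm 17.9
408 254 r 10.2 z8 [ 507. -111.] col [156 161 157] rmm 19.2
368 241 r 9.5 z8 [531. -35.] col [156 161 162] rmm 18.0
256 242 r 9.6 z8 [527. 180.] col [156 160 159] rmm 18.6
398 207 r 9.9 z8 [597. -93.] col [155 160 155] rmm 18.8
BL [736. 157.  34.]
BR [739. -31.  34.]
FL [582. 150.   0.]
FR [590. -36.   0.]
```

View pics/crop.png

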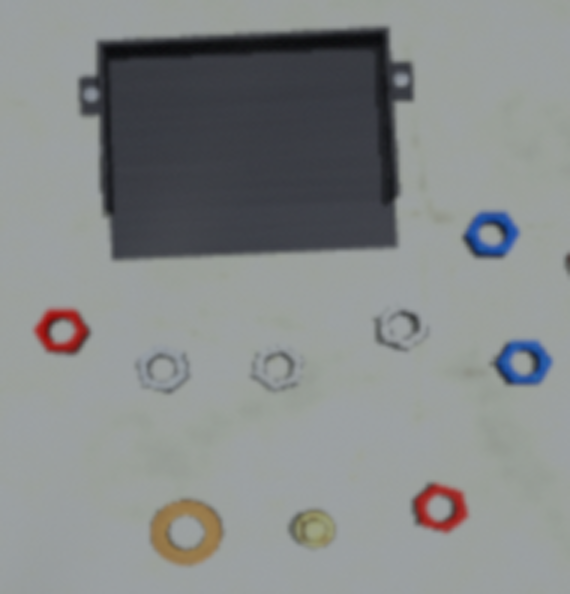

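Crop confirms three bare steel nuts: world (500,115), (500,44) and (531,-35). Pan origin is about (678,61), yaw about 2.4°, which matches its given sizes. I'll push each nut with the fingers as a 20 mm fork, starting with the nut at y=115.

Request:
step_arm --plan '[{"offset":[-41.2,-30.2,10],"rot":[0,0,-14.2],"gripper":2},{"offset":[-41.2,-30.2,10],"rot":[0,0,-14.2],"gripper":2},{"offset":[-41.2,-30.2,10],"rot":[0,0,-14.2],"gripper":2},{"offset":[-41.2,-30.2,10],"rot":[0,0,-14.2],"gripper":2},{"offset":[-41.2,-30.2,10],"rot":[0,0,-14.2],"gripper":2},{"offset":[-41.2,-30.2,10],"rot":[0,0,-14.2],"gripper":2},{"offset":[-41.2,-30.2,10],"rot":[0,0,-14.2],"gripper":2},{"offset":[-41.2,-30.2,10],"rot":[0,0,-14.2],"gripper":2},{"offset":[-41.2,-30.2,10],"rot":[0,0,-14.2],"gripper":2},{"offset":[-41.2,-30.2,10],"rot":[0,0,-14.2],"gripper":2},{"offset":[-41.2,-30.2,10],"rot":[0,0,-14.2],"gripper":2},{"offset":[-41.2,-30.2,10],"rot":[0,0,-14.2],"gripper":2}]'

```text
time_s: 1.3
eef_pos: [455.3, 112.9, 202.9]
ee_rot: [-0.001, 0.002, 1.0, -0.0]
force: [-0.2, 0.2, -0.6]
grip_width: 0.234
grip_force: 0.0
```

```bash
cat >> h.py <<'E'
from scipy.spatial.transform import Rotation as Ro
def wray(c,s,u,v,z):
    q=s['ee_rot']; R=Ro.from_quat([q[1],q[2],q[3],q[0]]).as_matrix(); M=np.array(c['mount'])
    o=R@M[:3,3]+s['eef_pos']; d=R@M[:3,:3]@np.array([(u-c['cx'])/c['f'],(v-c['cy'])/c['f'],1])
    return o+d*(z-o[2])/d[2]
E
python3 - <<'E'
from h import *
s=sense(); c=shot('wrist'); save(c,'pics/w0.png'); np.savez('w0.npz',**c,**s)
print(s['eef_pos'])
for u,v in [(320,240),(0,240),(639,240),(320,0),(320,479)]: print(u,v,wray(c,s,u,v,8).round())
E
```

```text
[455.32209999 112.91214693 202.94779058]
320 240 [461. 114.   8.]
0 240 [ 460. -114.    8.]
639 240 [462. 341.   8.]
320 0 [312. 114.   8.]
320 479 [686. 114.   8.]
```

View pics/w0.png

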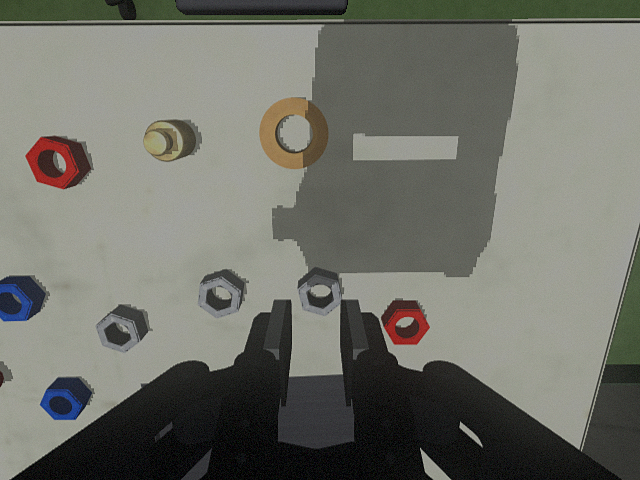

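The wrist view shows the three steel nuts' top faces at (320,292), (220,294) and (120,333). Roll is at (294,132), weight at (165,140), and the fingers are in line with the first nut.

Run:
```python
from h import *
d=dict(np.load('w0.npz'))
for n,u,v,z in [('a',320,292,16),('b',220,294,16),('c',120,333,16),('roll',294,132,16),('wt',170,140,10)]: print(n,wray(d,d,u,v,z).round())
print(sense()['eef_pos'])
```

```text
a [498. 114.  16.]
b [499.  42.  16.]
c [531. -36.  16.]
roll [387.  98.  16.]
wt [392.  17.  10.]
[454.33002619 114.2970843  203.27912465]
```

Request:
step_arm --plan '[{"offset":[0,0,5],"rot":[0,0,0],"gripper":2},{"offset":[0,0,9],"rot":[0,0,0],"gripper":2},{"offset":[0,0,11.5],"rot":[0,0,0],"gripper":2},{"offset":[0,0,12.4],"rot":[0,0,0],"gripper":2},{"offset":[0,0,12.4],"rot":[0,0,0],"gripper":2},{"offset":[0,0,12.4],"rot":[0,0,0],"gripper":2}]'

```text
time_s: 1.95
eef_pos: [454.6, 115.6, 81.1]
ee_rot: [0.001, -0.0, 1.0, 0.0]
force: [0.6, 0.7, 1.5]
grip_width: 0.234
grip_force: 0.0
```

Request:
step_arm --plan '[{"offset":[-1.3,-0.1,0.2],"rot":[0,0,0],"gripper":2},{"offset":[-2.6,-0.1,0.2],"rot":[0,0,0],"gripper":2},{"offset":[-4,-0.1,0.2],"rot":[0,0,0],"gripper":2},{"offset":[-5.5,-0.1,0.2],"rot":[0,0,0],"gripper":2},{"offset":[-7.2,-0.1,0.2],"rot":[0,0,0],"gripper":2},{"offset":[-9,-0.1,0.2],"rot":[0,0,0],"gripper":2},{"offset":[-10.8,-0.2,0.2],"rot":[0,0,0],"gripper":2},{"offset":[-12.6,-0.2,0.2],"rot":[0,0,0],"gripper":2},{"offset":[-14.4,-0.3,0.2],"rot":[0,0,0],"gripper":2},{"offset":[-16,-0.3,0.2],"rot":[0,0,0],"gripper":2},{"offset":[-17.3,-0.3,0.2],"rot":[0,0,0],"gripper":2},{"offset":[-17.9,-0.3,0.2],"rot":[0,0,0],"gripper":2}]'

```text
time_s: 3.15
eef_pos: [634.2, 112.3, 79.6]
ee_rot: [0.001, -0.0, 1.0, -0.0]
force: [-2.0, -0.2, 1.5]
grip_width: 0.232
grip_force: 0.8
```

Request:
step_arm --plan '[{"offset":[1.5,0,0],"rot":[0,0,0],"gripper":2},{"offset":[3,0,-2],"rot":[0,0,0],"gripper":2},{"offset":[5,0,-6],"rot":[0,0,0],"gripper":2},{"offset":[9,-3,-7],"rot":[0,0,-8.4],"gripper":2},{"offset":[13.5,-5,-7],"rot":[0,0,-8.4],"gripper":2},{"offset":[18.4,-7.6,-7],"rot":[0,0,-8.4],"gripper":2},{"offset":[18.4,-7.6,-7],"rot":[0,0,-8.4],"gripper":2},{"offset":[18.4,-7.6,-7],"rot":[0,0,-8.4],"gripper":2}]'

```text
time_s: 3.95
eef_pos: [448.9, 35.9, 149.1]
ee_rot: [0.001, -0.073, 0.997, -0.0]
force: [0.3, -0.2, 0.7]
grip_width: 0.239
grip_force: 0.0
```

Run:
```python
from h import *
s=sense(); c=shot('wrist'); save(c,'pics/w1.png'); t=shot('top'); save(t,'pics/t1.png')
print(sense()['eef_pos'],sense()['ee_rot'])
p=np.hstack([cv2.resize(t['color'][100:340,220:430],(420,480)),cv2.resize(c['color'],(375,281)) if 0 else np.zeros((480,1,3),np.uint8)])
cv2.imwrite('pics/p1.png',p[:,:,::-1])
```

```text
[450.36641793  36.27669909 148.7999046 ] [ 1.34058466e-03 -7.33052712e-02  9.97308604e-01 -2.97864250e-04]
```

View pics/p1.png

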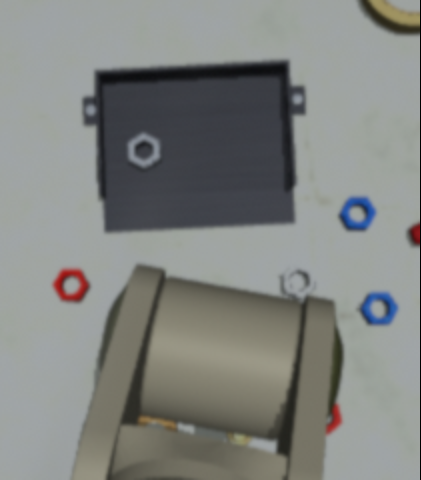

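Nut a is well inside the pan, about 38 mm past the floor edge at crop pixel (144,150). Next is nut b.

Request:
step_arm --plan '[{"offset":[0,0,4],"rot":[0,0,0],"gripper":2},{"offset":[0,0,6.5],"rot":[0,0,0],"gripper":2},{"offset":[0,0,7],"rot":[0,0,0],"gripper":2},{"offset":[0,0,7],"rot":[0,0,0],"gripper":2}]'

```text
time_s: 4.45
eef_pos: [449.8, 36.5, 77.8]
ee_rot: [-0.0, -0.074, 0.997, 0.0]
force: [-0.2, -0.4, 0.5]
grip_width: 0.236
grip_force: 0.0
```

Request:
step_arm --plan '[{"offset":[-1.3,0,0],"rot":[0,0,0],"gripper":2},{"offset":[-2.6,0,0],"rot":[0,0,0],"gripper":2},{"offset":[-4,0,0],"rot":[0,0,0],"gripper":2},{"offset":[-5.5,0,0],"rot":[0,0,0],"gripper":2},{"offset":[-7.3,0,0],"rot":[0,0,0],"gripper":2},{"offset":[-9.2,0,0],"rot":[0,0,0],"gripper":2},{"offset":[-11.1,0,0],"rot":[0,0,0],"gripper":2},{"offset":[-13,0,0],"rot":[0,0,0],"gripper":2},{"offset":[-14.9,0,0],"rot":[0,0,0],"gripper":2},{"offset":[-16.6,0,0],"rot":[0,0,0],"gripper":2},{"offset":[-17.9,0,0],"rot":[0,0,0],"gripper":2},{"offset":[-18.5,0,0],"rot":[0,0,0],"gripper":2}]'

```text
time_s: 5.65
eef_pos: [633.6, 63.6, 79.6]
ee_rot: [0.001, -0.074, 0.997, -0.0]
force: [-1.3, 0.9, 0.4]
grip_width: 0.234
grip_force: 0.7
```

Request:
step_arm --plan '[{"offset":[1.5,0,0],"rot":[0,0,0],"gripper":2},{"offset":[3,0,-2],"rot":[0,0,0],"gripper":2},{"offset":[5,0,-6],"rot":[0,0,0],"gripper":2},{"offset":[9,-3,-7],"rot":[0,0,-8],"gripper":2},{"offset":[12.5,-6,-7],"rot":[0,0,-16.3],"gripper":2},{"offset":[16.3,-9.7,-7],"rot":[0,0,-16.3],"gripper":2},{"offset":[16.3,-9.7,-7],"rot":[0,0,-16.3],"gripper":2},{"offset":[16.3,-9.7,-7],"rot":[0,0,-16.3],"gripper":2}]'

```text
time_s: 6.45
eef_pos: [485.1, -57.3, 149.0]
ee_rot: [0.001, -0.213, 0.977, -0.0]
force: [-0.4, 0.2, -0.8]
grip_width: 0.237
grip_force: 0.0
```

Request:
step_arm --plan '[{"offset":[0,0,4],"rot":[0,0,0],"gripper":2},{"offset":[0,0,6.5],"rot":[0,0,0],"gripper":2},{"offset":[0,0,7],"rot":[0,0,0],"gripper":2},{"offset":[0,0,7],"rot":[0,0,0],"gripper":2}]'

```text
time_s: 6.85
eef_pos: [485.6, -55.9, 78.0]
ee_rot: [-0.0, -0.214, 0.977, 0.0]
force: [0.2, -0.8, 1.1]
grip_width: 0.234
grip_force: 0.0
```

Request:
step_arm --plan '[{"offset":[-1.2,0,0],"rot":[0,0,0],"gripper":2},{"offset":[-2.4,0,0],"rot":[0,0,0],"gripper":2},{"offset":[-3.7,0,0],"rot":[0,0,0],"gripper":2},{"offset":[-5.1,0,0],"rot":[0,0,0],"gripper":2},{"offset":[-6.6,0,0],"rot":[0,0,0],"gripper":2},{"offset":[-8.2,0,0],"rot":[0,0,0],"gripper":2},{"offset":[-9.8,0,0],"rot":[0,0,0],"gripper":2},{"offset":[-11.4,0,0],"rot":[0,0,0],"gripper":2},{"offset":[-13,0,0],"rot":[0,0,0],"gripper":2},{"offset":[-14.5,0,0],"rot":[0,0,0],"gripper":2},{"offset":[-15.7,0,0],"rot":[0,0,0],"gripper":2},{"offset":[-16.3,0,0],"rot":[0,0,0],"gripper":2}]'

```text
time_s: 8.05
eef_pos: [634.5, 12.4, 79.7]
ee_rot: [0.001, -0.214, 0.977, -0.001]
force: [-1.5, -1.4, 1.4]
grip_width: 0.236
grip_force: 0.9
```

Request:
step_arm --plan '[{"offset":[1.5,0,0],"rot":[0,0,0],"gripper":2},{"offset":[3,0,-2],"rot":[0,0,0],"gripper":2},{"offset":[5,0,-6],"rot":[0,0,0],"gripper":2},{"offset":[9,0,-10],"rot":[0,0,0],"gripper":2},{"offset":[13,0,-14],"rot":[0,0,0],"gripper":2},{"offset":[16,0,-16],"rot":[0,0,0],"gripper":2},{"offset":[16,0,-16],"rot":[0,0,0],"gripper":2},{"offset":[16,0,-16],"rot":[0,0,0],"gripper":2}]'

```text
time_s: 8.85
eef_pos: [487.9, -55.4, 239.3]
ee_rot: [0.001, -0.214, 0.977, -0.001]
force: [0.1, -0.0, -0.0]
grip_width: 0.234
grip_force: 0.0
```

Run:
```python
from h import *
t=shot('top'); w=shot('side'); np.savez('t2.npz',**t)
p=np.hstack([cv2.resize(t['color'][100:340,220:430],(420,480)),cv2.resize(w['color'][150:350,190:490][:,:270],(378,280)).copy() if 0 else cv2.copyMakeBorder(cv2.resize(w['color'][150:350,200:470],(378,280)),0,200,0,0,cv2.BORDER_CONSTANT)])
cv2.imwrite('pics/p2.png',p[:,:,::-1])
```

```text
(no output)
```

View pics/p2.png

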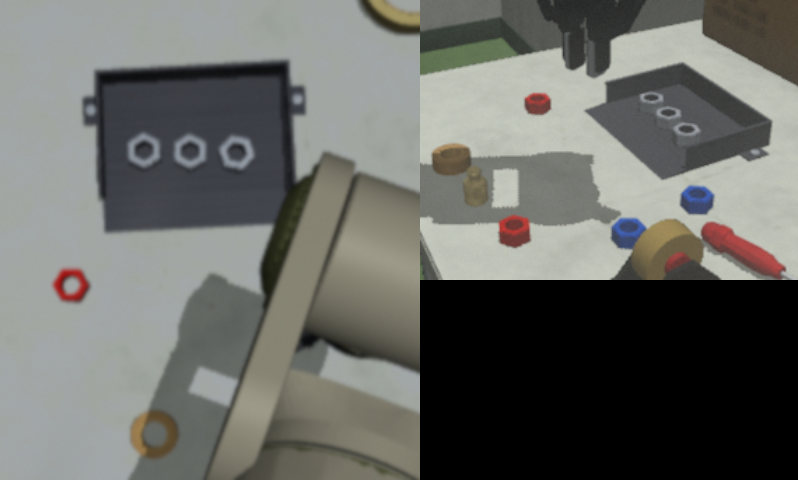

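All three nuts are on the pan floor, at crop pixels (144,150), (190,151) and (237,153). The weight and roll are standing in place. I'll check the numbers and then hand in.

Run:
```python
from h import *
c=dict(np.load('t2.npz')); a=np.radians(2.4); ok=True
for u,v in [(144,150),(190,151),(237,153)]:
    p=ray(c,220+u/2,100+v/2,19)[:2]-[678,61]; q=[p[0]*np.cos(a)+p[1]*np.sin(a),-p[0]*np.sin(a)+p[1]*np.cos(a)]
    print(np.round(q)); ok&=q[0]>-38 and abs(q[1])<75
if ok: print(finish_job())
```

```text
[-19.  51.]
[-22.   6.]
[-26. -39.]
the job is handed in; nothing more can be done
None
```

All three steel nuts are on the pan floor, at pan x of about -19, -22 and -26 mm (limit -46). The weight and roll are still standing in place by eye. I handed the job in at about 9 s of robot time; no verdict was returned.

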